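# Size a coffee adapter ring on the step gauge and put it away

### The arm

A 6-joint arm with a two-finger parallel gripper is mounted at the origin on the work surface. World frame = base frame: x ahead of the robot, y to its left, z up, the work surface at z = 0. Lengths are in m, angles in rad, forces in N, time in s.
With the tool pointing down it reaches from about 0.35 to 0.875 m from the base axis. Payload 4.2 kg.
Tool frame: the origin (TCP) lies midway between the tips of the shut fingers; the grasp point (between the pads) lies 19 mm behind it; z points along the fingers, y is the line along which they close (so a half turn about z gives the same grasp; the last joint's range is limited). The gripper opens to 85 mm and grips with 20 to 120 N. Pads are 22 mm wide; open, the fingers measure 114 mm over their backs; the gripper's body (76 mm by 85 mm) begins 54 mm behind the grasp point. The pads swing forward as they close: fully open they stand 13 mm farther back than shut.
Start: joints at [0.259, 0.385, 0.008, 0, -1.194, -0.259], TCP at [0.625, 0, 0.231] pointing down, gripper open.
Joint ranges: [-3.14, 3.14], [-1.21, 2.06], [-1.07, 1.41], [-3.16, 2.05], [-2.99, -0.16], [-3.1, 3.1]. Speed limits (rad/s): [2.79, 2.79, 3.14, 3.14, 3.14, 3.14].

### API

Orientations are given as [roll, pitch, yaw] about the fixed x, y, z axes, in that order (R = Rz(yaw) Ry(pitch) Rx(roll)).
In Python, from workcell import * gives the robot as it stands.
- The arm moves only by the tool send_rows, never from a script. Its argument "rows" is a list of rows, each a list of 6 numbers: the shift along the tool's x, y, z as a fraction of full scale, then the turn, a rotation vector about the tool's x, y, z as a fraction of full scale. In form: [[dx, dy, dz, rx, ry, rz], ...]. A call has 1 to 10 rows; each row shifts and turns the commanded pose from where the row before left it, along the tool's axes as they then stand; what a row does not reach is not made up. Full scale, the value 1, is 4 cm for a shift and 0.15 rad for a turn. A row lasts 1/10 s, in which the tool goes at most 50 mm and 8.59 degrees, less where a joint would pass 70% of its speed; a pose out of reach is approached as far as the arm can. A call with a number of a shift or a turn outside -1 to 1 is refused whole. A call with a gripper value outside its range is refused whole. "jaw" is the closure, from 0 (fully open) to 1 (shut), set as the call begins (left out, the last holds). The fingers move at their own pace and stop on an object; "grip_force" is the grip in N (left out, the last holds). Time passes only in rows, so rows that do not move let the fingers close. It gives the time, the measured TCP pose, the force, the opening and the grip force at its end, in the units of the state.
- get_obs(): the state, without advancing time (a new reading comes with each control period).
- read_camera(name): name is "scene" or "side" or "wrist"; returns the picture (480x640x3 uint8, red, green, blue); there is no depth.
- camera_info(name): a dict with "fx", "fy", "cx", "cy" (pixels), "pose" (4x4, takes a point from camera to world coordinates); the wrist camera has in their place "hand_eye" (4x4, takes a point from camera to tool coordinates, whose origin is the TCP and whose axes are the flange's). Camera axes: x right, y down, z forward; pixel columns grow to the right and rows downward; lengths in m; the calibration is good to about 2 mm. A picture is of the moment at which its call begins: read the wrist's pose just before it. camera_info takes no time and is no camera call.
- finish_job(): hands the job in; it is judged then, once.
Trained networks look in the newest picture that a camera, given by its name, has taken for a name from the list of things; names that differ only in an ending like _2 or _b are one class to them, and where a whole thing is asked for, a point or a joint stands for the part that bears it (a point fixed in the world has none). Each returns a list of dicts, best first, with "conf" (0 to 1); they miss things now and then, are a little off and sometimes report something else, mostly with a low value. They report only what shows in the picture. A call takes as long as a camera call. They do not tell look-alikes from the thing itself.
- regions_of(label, camera): "region" (480x640 bool, what is visible of it) and "box" ([centre column, centre row, width, height] in pixels, round what is visible of it).
The state is a dict: "time_s": time; "q": joint angles; "qd": joint speeds; "tau": joint torques, N m; "ee_pos": TCP position; "tcp_rot": TCP orientation; "ft_force": force on the tool from outside, world axes, zero at the start; "ft_torque": the same for the moment, N m; "opening": finger opening in m; "grasp_force": force on a finger pad.
Only numpy, scipy, OpenCV 4.12 (cv2) and the standard library are available. Lean on these libraries where they do the work, as an engineer would, in place of code of your own. Each camera call takes 0.05 s, during which the arm holds its last target. There are 200 camera calls.

### The job

Find out the size of the steel ring that lies on the cork mat: slide it down over the stepped mandrel of the gauge, pushing the black pointer collar ahead of it, all the way until the ring stops by itself; press it snugly home with about 18 N for a moment, and read which coloured step it stopped at. Then lift it off, leaving the pointer where the ring pushed it, and set the ring down flat, wholly on the coaster of that colour. Never press harder than 30 N on the gauge, do not drop the ring, and leave the two rings on the slate and the other things on the counter alone.

Things in the scene. Friction and masses are not known exactly. Their poses are not given: they have to be found in the camera images.
- ring_a: one of three bright steel adapter rings that look alike: outer diameter 62 mm, 26 mm tall, about 0.12 kg; bore 26, 34 or 42 mm, each size once, and it is not told which ring has which. Origin at the centre of the underside, z along the ring's axis (up). One of the three lies on the cork mat, the other two on the slate; which is where changes
- ring_b: one of three bright steel adapter rings that look alike: outer diameter 62 mm, 26 mm tall, about 0.12 kg; bore 26, 34 or 42 mm, each size once, and it is not told which ring has which. Origin at the centre of the underside, z along the ring's axis (up). One of the three lies on the cork mat, the other two on the slate; which is where changes
- ring_c: one of three bright steel adapter rings that look alike: outer diameter 62 mm, 26 mm tall, about 0.12 kg; bore 26, 34 or 42 mm, each size once, and it is not told which ring has which. Origin at the centre of the underside, z along the ring's axis (up). One of the three lies on the cork mat, the other two on the slate; which is where changes
- gauge: step gauge, fixed: wooden foot 110 x 130 x 14 mm (x, y, z; y from -53 to +77 mm), upright aluminium mandrel 112 mm high, stepped wider downwards. Origin on the mandrel's axis at counter height, z up. A mast 14 x 10 mm, 110 mm high, stands at y = +60 mm, banded red, yellow, blue from top down; grip the ring along the gauge's x so that the fingers pass clear of it
- step_red (a point): red conical step of the mandrel, on its axis: it widens from 22 mm diameter at height 77.5 mm to 30 mm at height 73.5 mm; above it the mandrel is 22 mm thick. A ring of bore 26 mm stops here, its underside then 75.5 mm above the counter, as this point is. A ring held off-centre can hang on the edge of a higher step: eased sideways it slides on
- step_yellow (a point): yellow conical step of the mandrel, on its axis: it widens from 30 mm diameter at height 56.5 mm to 38 mm at height 52.5 mm; above it the mandrel is 30 mm thick. A ring of bore 34 mm stops here, its underside then 54.5 mm above the counter, as this point is. A ring held off-centre can hang on the edge of a higher step: eased sideways it slides on
- step_blue (a point): blue conical step of the mandrel, on its axis: it widens from 38 mm diameter at height 35.5 mm to 46 mm at height 31.5 mm; above it the mandrel is 38 mm thick. A ring of bore 42 mm stops here, its underside then 33.5 mm above the counter, as this point is. A ring held off-centre can hang on the edge of a higher step: eased sideways it slides on
- pointer (a joint): how far the black pointer collar is pushed down, in m: 0 to 0.070. Collar: outer diameter 76, bore 51, 8 mm thick, white tab at the mast, round the mandrel; its top face is at height 100 mm minus this. It drags with about 4 N and stays where left. Starts at 0 to 0.012; a ring that has stopped leaves it at 0.0245 (red), 0.0455 (yellow) or 0.0665 (blue)
- gauge_tip (a point): top of the mandrel, on its axis, 112 mm above the counter; blunt cone, 10 mm across here, 22 mm across 14 mm lower
- cork_mat: round cork mat, 96 mm across, 5 mm thick, fixed; the ring to be sized lies on it, roughly in the middle. Origin at the centre of its underside
- slate: dark slate slab 90 x 200 x 5 mm, fixed, with the two rings that are to be left alone. Origin at the centre of its underside
- slate_spot_l (a point): spot on the slate's top, 48 mm to +y of its centre, where a ring to be left alone lies
- slate_spot_r (a point): spot on the slate's top, 48 mm to -y of its centre, where the other ring to be left alone lies
- coaster_red: flat round red coaster, 96 mm across, 5 mm thick, fixed to the counter; home of the red-step (bore 26 mm) ring. Origin at the centre of its underside
- coaster_yellow: flat round yellow coaster, 96 mm across, 5 mm thick, fixed to the counter; home of the yellow-step (bore 34 mm) ring. Origin at the centre of its underside
- coaster_blue: flat round blue coaster, 96 mm across, 5 mm thick, fixed to the counter; home of the blue-step (bore 42 mm) ring. Origin at the centre of its underside
- mug: white mug, 80 mm across, 95 mm tall; leave alone
- bean_jar: amber glass jar with steel cap, 76 mm across, 130 mm tall; leave alone
- tamper: dark steel coffee tamper, 54 mm across, 84 mm tall; leave alone
- spoon: spoon lying on the counter; leave alone
- sugar_bowl: blue bowl, 90 mm across, 55 mm tall; leave alone
- espresso_cup: small white cup, 62 mm across, 55 mm tall; leave alone
There are look-alikes about, which are no part of the job. Leave any orange or yellow look-alike of the ring_a alone.

How it is judged:
By the outcome, as a careful person would: the job done as asked, in the order asked, and still so for the second after the job is handed in, with the robot touching nothing.
It also fails if it takes over 72 s, if anything falls off the work surface, if the arm or the gripper's body presses on something with over 40 N, if the wrist force passes 120 N, or if a joint passes its speed limit or range.

## Working session

There is one attempt and no reset: what is moved stays moved. The work goes in short steps, Python scripts to look and compute and a tool call to move; the robot and the scene stay as the last step left them, time stands still between calls to the robot, and variables do not carry over. Pictures are saved under pics/ and viewed, at most 10 in all, crops included, and the job is handed in when it is done.

Besides the shell and the picture viewer there is one more tool, called after ">>>" by a JSON object that holds its "op" and its "data", one argument or row to a line. send_rows: Moves the arm, as the interface text tells. Shift numbers are shares of 4 cm and turn numbers shares of 0.15 rad, none past 1 either way. Its arguments: {"type":"object","properties":{"rows":{"type":"array"},"jaw":{"type":"number"},"grip_force":{"type":"number"}},"required":["rows"]}

```bash
mkdir -p pics
cat > h.py <<'E'
from workcell import *
import numpy as np, cv2
from scipy.spatial.transform import Rotation as R
def cam(name):
    i=camera_info(name)
    if name=="wrist":
        o=get_obs(); T=np.eye(4)
        r=np.array(o["tcp_rot"],float)
        T[:3,:3]=R.from_euler("xyz",r).as_matrix() if r.size==3 else (R.from_quat(r).as_matrix() if r.size==4 else r.reshape(3,3))
        T[:3,3]=o["ee_pos"]; P=T@np.array(i["hand_eye"])
    else: P=np.array(i["pose"])
    K=np.array([[i["fx"],0,i["cx"]],[0,i["fy"],i["cy"]],[0,0,1]])
    return K,P
def ray(K,P,u,v):
    d=P[:3,:3]@np.linalg.inv(K)@np.array([u,v,1.]); return P[:3,3],d/np.linalg.norm(d)
def onz(K,P,u,v,z):
    o,d=ray(K,P,u,v); return o+d*(z-o[2])/d[2]
def proj(K,P,X):
    c=np.linalg.inv(P)@np.append(X,1); p=K@c[:3]; return p[:2]/p[2]
def tri(rs):
    A=np.zeros((3,3));b=np.zeros(3)
    for o,d in rs:
        M=np.eye(3)-np.outer(d,d);A+=M;b+=M@o
    return np.linalg.solve(A,b)
E
python3 - <<'E'
from h import *
print(get_obs())
ims=[]
for n in ["scene","side","wrist"]:
    K,P=cam(n); im=read_camera(n); cv2.imwrite(f"pics/{n}0.png",im[:,:,::-1])
    print(n,K[0,0],P.round(3).tolist())
    for l in ["ring_a","gauge","cork_mat","slate","coaster_red","coaster_yellow","coaster_blue","pointer"]:
        for r in regions_of(l,n)[:4]:
            if r["conf"]<.3: continue
            u,v=r["box"][:2]
            print(l,round(r["conf"],2),np.round(r["box"]).tolist(),onz(K,P,u,v,0.005).round(3))
E
```

```text
{'time_s': 0.0, 'q': array([ 2.58595162e-01,  3.85510789e-01,  6.63774690e-03, -4.95262324e-04,
       -1.19401898e+00, -2.58604491e-01]), 'qd': array([ 0.00137088, -0.00027696,  0.00082165, -0.0004912 ,  0.00063989,
       -0.00072583]), 'tau': array([-9.55001960e-04, -3.92286408e+01,  1.88399577e+01,  4.18616563e+00,
       -4.72148502e-03,  8.27910434e-07]), 'ee_pos': array([6.24412434e-01, 1.40018989e-05, 2.30254443e-01]), 'tcp_rot': array([ 3.13944893e+00, -9.11079485e-05, -1.57098826e+00]), 'ft_force': array([ 0.21511813, -0.57969062,  0.8935013 ]), 'ft_torque': array([0.03947519, 0.03431829, 0.0350484 ]), 'grasp_force': 0.0, 'opening': 0.08528215524896604}
scene 543.2559641843503 [[0.803, 0.476, -0.358, 1.029], [0.595, -0.655, 0.465, -0.55], [-0.013, -0.586, -0.81, 1.078], [0.0, 0.0, 0.0, 1.0]]
ring_a 0.96 [388.0, 200.0, 25.0, 27.0] [0.628 0.261 0.005]
ring_a 0.83 [419.0, 228.0, 24.0, 19.0] [0.738 0.229 0.005]
ring_a 0.81 [356.0, 265.0, 28.0, 31.0] [0.672 0.049 0.005]
ring_a 0.73 [368.0, 221.0, 24.0, 26.0] [0.622 0.176 0.005]
gauge 0.88 [283.0, 252.0, 71.0, 69.0] [ 0.511 -0.02
[... 1694 characters left out ...]
0.531 -0.252  0.005]
wrist 426.60983332088716 [[-1.0, 0.0, 0.001, 0.625], [0.0, 0.958, 0.288, -0.073], [-0.0, 0.288, -0.958, 0.374], [0.0, 0.0, 0.0, 1.0]]
ring_a 0.83 [454.0, 388.0, 21.0, 49.0] [0.493 0.189 0.005]
ring_a 0.76 [205.0, 420.0, 63.0, 66.0] [0.747 0.227 0.005]
ring_a 0.7 [262.0, 263.0, 73.0, 73.0] [0.681 0.057 0.005]
ring_a 0.62 [320.0, 439.0, 57.0, 32.0] [0.629 0.251 0.005]
gauge 0.66 [453.0, 177.0, 184.0, 199.0] [ 0.514 -0.022  0.005]
cork_mat 0.81 [470.0, 380.0, 92.0, 77.0] [0.479 0.18  0.005]
slate 0.59 [453.0, 177.0, 184.0, 199.0] [ 0.513 -0.022  0.005]
slate 0.57 [325.0, 381.0, 95.0, 130.0] [0.623 0.182 0.005]
pointer 0.68 [490.0, 195.0, 117.0, 162.0] [ 0.48  -0.006  0.005]
```

View pics/scene0.png

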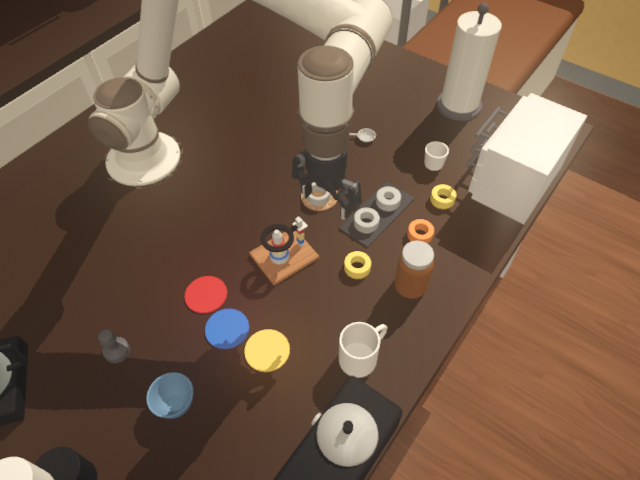

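View pics/side0.png

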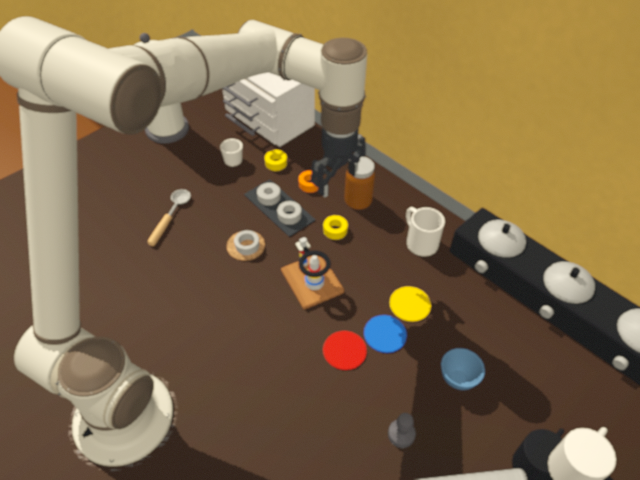

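View pics/wrist0.png

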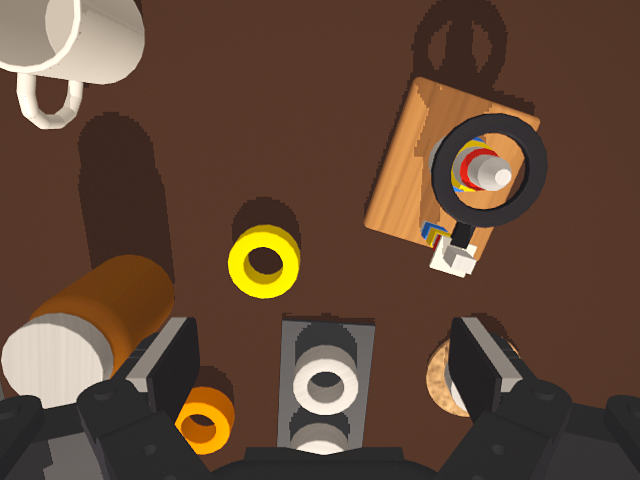

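The cork-mat ring shows at scene (318,196) and side (248,243). The gauge tip is at wrist (503,177), with the gauge yawed by about -18°. The coasters are clear, and the yellow and orange rings are look-alikes. I'll move over the mat and gauge for closer views.

>>> {"op": "send_rows", "data": {
  "rows": [
    [-0.5,0.84,-0.12,0,0,0],
    [-0.5,0.84,-0.12,0,0,0],
    [-0.5,0.84,-0.12,0,0,0],
    [-0.5,0.84,-0.12,0,0,0],
    [0,0,0,0,0,0],
    [0,0,0,0,0,0]
  ]
}}

```text
time_s: 1.95
ee_pos: [0.4905, 0.0805, 0.2513]
tcp_rot: [-3.14, 0.001, -1.569]
ft_force: [0.4, -0.2, -0.4]
opening: 0.0853
grasp_force: 0.0
```

Run:
```python
from h import *
K,P=cam("wrist"); im=read_camera("wrist"); cv2.imwrite("pics/wrist1.png",im[:,:,::-1]); np.savez("w1.npz",K=K,P=P)
print(get_obs()["ee_pos"],get_obs()["tcp_rot"])
for l in ["ring_a","gauge","cork_mat","pointer"]:
    for r in regions_of(l,"wrist")[:3]:
        u,v=r["box"][:2]; print(l,round(r["conf"],2),np.round(r["box"]).tolist(),onz(K,P,u,v,0.031).round(3))
for n in ["scene","side"]:
    im=read_camera(n); c=(im[190:330,230:370] if n=="scene" else im[200:340,230:370]); cv2.imwrite(f"pics/{n}1.png",cv2.resize(c,None,fx=4,fy=4,interpolation=cv2.INTER_CUBIC)[:,:,::-1])
cv2.imwrite("pics/both1.png",cv2.resize(np.hstack([cv2.imread("pics/scene1.png"),cv2.imread("pics/side1.png")]),(800,400)))
```

```text
[0.49095538 0.08019001 0.25091365] [-3.14048912e+00  2.82190253e-04 -1.57020409e+00]
ring_a 0.91 [339.0, 296.0, 62.0, 70.0] [0.476 0.168 0.031]
ring_a 0.88 [184.0, 292.0, 72.0, 63.0] [0.619 0.164 0.031]
ring_a 0.74 [109.0, 166.0, 86.0, 76.0] [0.672 0.049 0.031]
gauge 0.86 [290.0, 84.0, 168.0, 169.0] [ 0.518 -0.016  0.031]
cork_mat 0.6 [339.0, 293.0, 98.0, 94.0] [0.477 0.164 0.031]
pointer 0.69 [286.0, 79.0, 115.0, 158.0] [ 0.521 -0.02   0.031]
```

View pics/wrist1.png

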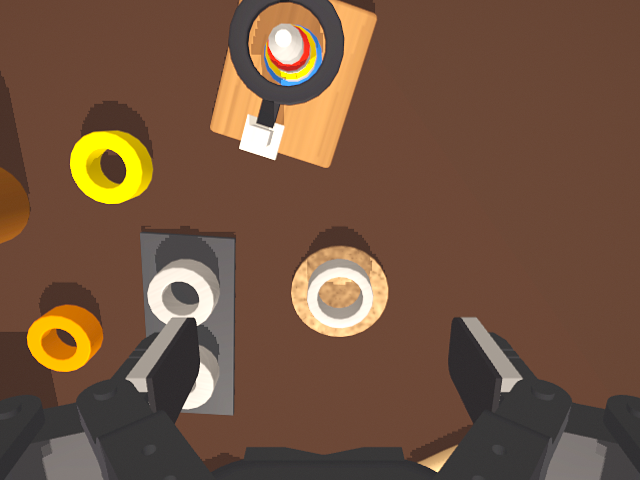

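View pics/both1.png

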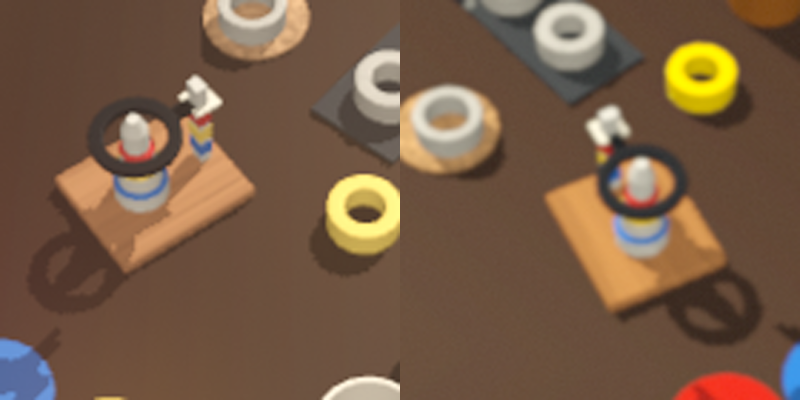

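Wrist view: the ring is at (339,296) on the mat. The mandrel tip is at (284,38), with foot corners at (377,14), (330,167) and (211,130). The bore looks wide. Next I'll fit the poses from several views.

```bash
cat > fit.py <<'E'
from h import *
from scipy.optimize import least_squares
t=np.linspace(0,2*np.pi,60)
def rbox(K,P,x,y,z,r=.031,h=.026):
    p=np.array([proj(K,P,[x+r*np.cos(a),y+r*np.sin(a),zz]) for a in t for zz in (z,z+h)])
    lo,hi=p.min(0),p.max(0); return np.r_[lo,hi]
def rb(b): return np.array([b[0]-b[2]/2,b[1]-b[3]/2,b[0]+b[2]/2,b[1]+b[3]/2])
def fitring(obs,x0,r=.031,h=.026):  # obs: K,P,box
    f=lambda q:np.concatenate([(rbox(K,P,*q,r,h)-rb(b)) for K,P,b in obs])
    s=least_squares(f,x0,loss="soft_l1"); return s.x,f(s.x)
E
python3 - <<'E'
from fit import *
w1=np.load("w1.npz"); W1=(w1["K"],w1["P"])
K,_=W1; i=camera_info("wrist")
T=np.eye(4);T[:3,:3]=R.from_euler("xyz",[3.13944893,-9.1e-05,-1.57098826]).as_matrix();T[:3,3]=[.624412,0,.230254]
W0=(K,T@np.array(i["hand_eye"])); S=cam("scene"); D=cam("side")
# ring
obs=[]
for n,C,X in [("wrist",W1,(.476,.168,.018)),("scene",S,(.476,.168,.018)),("side",D,(.476,.168,.018))]:
    read_camera(n)
    px=proj(*C,np.array(X))
    b=[r for r in regions_of("ring_b",n) if np.hypot(*(np.array(r["box"][:2])-px))<12]
    if b: print(n,b[0]["conf"],np.round(b[0]["box"],1)); obs.append((*C,b[0]["box"]))
for o in (obs,obs[:1],obs[1:]):
    if o:
        x,res=fitring(o,[.476,.168,.005]); print("ring",x.round(4),res.round(1))
def g(q,p):
    x,y,a,z=q; p=np.array(p); return np.array([x+np.cos(a)*p[0]-np.sin(a)*p[1],y+np.sin(a)*p[0]+np.cos(a)*p[1],p[2]+z])
c=.055;obs=[(W0,(503,177),(0,0,.112)),(W1,(284,38),(0,0,.112)),(S,(276.5,231),(0,0,.112)),(D,(314,256),(0,0,.112)),
 (W0,(418,78),(c,-.053,.014)),(W0,(540,120),(-c,-.053,.014)),(W0,(366,226),(c,.077,.014)),
 (W1,(377,14),(-c,-.053,.014)),(W1,(330,167),(-c,.077,.014)),(W1,(211,130),(c,.077,.014))]
for name,o in (("all",obs),("w0",[k for k in obs if k[0] is W0]),("w1",[k for k in obs if k[0] is W1])):
    f=lambda q:np.concatenate([proj(*C,g(q,p))-u for C,u,p in o])
    s=least_squares(f,[.51,-.02,-.3,0],loss="soft_l1"); print(name,s.x.round(4),f(s.x).reshape(-1,2).round(1).tolist())
for o in ([obs[0],obs[1]],obs[:4]): print("tip tri",tri([ray(*C,*u) for C,u,p in o]).round(4))
for l,n in (("coaster_red",0),("coaster_yellow",0),("coaster_blue",0)):
    oo=[]
    for n,C in (("scene",S),("side",D)):
        for r in regions_of(l,n)[:1]: oo.append((*C,r["box"]))
    x,res=fitring(oo,[.53,-.25,0],.048,.005); print(l,x.round(4),res.round(1))
E
```

```text
wrist 0.8 [341.6 296.2  66.4  68.6]
scene 0.95 [319.1 191.8  23.1  25.4]
side 0.93 [248.1 244.2  24.9  27.6]
ring [0.4738 0.1739 0.0009] [ 0.1 -1.3 -0.1  0.1 -0.4  0.6  0.8  0.2 -3.2 -0.4 -2.9 -2.9]
ring [ 0.4736  0.1761 -0.0026] [ 0.4 -0.4 -0.4  0.4]
ring [0.4763 0.1669 0.0054] [-1.4  1.5 -0.   1.2 -0.9 -0.6 -0.5 -2.9]
all [ 0.514  -0.0368 -0.3064 -0.0026] [[-1.0, -0.4], [1.3, 1.2], [0.3, -0.3], [-0.2, 1.4], [-1.7, -3.4], [2.6, -1.7], [-3.3, 0.6], [3.0, -0.1], [0.4, 2.0], [-1.3, 0.2]]
w0 [ 0.5101 -0.0352 -0.3021 -0.0122] [[-1.3, 0.1], [0.1, 0.0], [1.1, -0.1], [0.2, 0.0]]
w1 [ 0.5152 -0.0378 -0.2964 -0.0086] [[0.1, 1.1], [0.2, -0.7], [-0.1, -0.2], [-0.3, -0.2]]
tip tri [ 0.5145 -0.037   0.1123]
tip tri [ 0.5148 -0.0372  0.1122]
coaster_red [ 0.4357 -0.2104 -0.0086] [ 1.8 -5.3 -0.1 -0.2  0.4  0.   0.7  2.8]
coaster_yellow [ 0.6381 -0.2396  0.0035] [-0.1  0.7 -2.   2.4 -1.4 -2.1 -0.8 -0.6]
coaster_blue [ 0.5382 -0.2531 -0.003 ] [-0.4 -0.3  2.2 -0.9  2.5  1.7 -0.1 -0. ]
```

>>> {"op": "send_rows", "data": {
  "rows": [
    [-0.75,0.13,0.7,0,0,0],
    [-0.75,0.13,0.7,0,0,0],
    [-0.75,0.13,0.7,0,0,0],
    [0,0,0.4,0,0,0.68],
    [0,0,0.4,0,0,0.68],
    [0,0,0,0,0,0.67],
    [0,0,0,0,0,0],
    [0,0,0,0,0,0]
  ]
}}

```text
time_s: 3.7
ee_pos: [0.4753, 0.1702, 0.1348]
tcp_rot: [-3.141, 0.0, -1.873]
ft_force: [-0.4, 0.2, -0.5]
opening: 0.0851
grasp_force: 0.0
```

Run:
```python
from fit import *
w1=np.load("w1.npz")
C=cam("wrist"); im=read_camera("wrist"); cv2.imwrite("pics/wrist2.png",im[:,:,::-1])
o=get_obs();print(o["ee_pos"].round(4),o["tcp_rot"].round(4),o["ft_force"].round(1)); obs=[]
for l in ("ring_a","cork_mat"):
  for r in regions_of(l,"wrist")[:3]:
    print(l,round(r["conf"],2),r["box"].round(1) if hasattr(r["box"],"round") else r["box"])
    if l=="ring_a" and not obs: obs.append((*C,r["box"]))
x,res=fitring(obs,[.475,.17,.005]); print(x.round(4),res.round(1))
o2=obs+[(w1["K"],w1["P"],[340.3,296.2,64.2,69.3])]
x,res=fitring(o2,[.475,.17,.005]); print(x.round(4),res.round(1))
for z in (.003,.005):
  s=least_squares(lambda q:rbox(*C,*q,z)-rb(obs[0][2]),[.475,.17]); print(s.x.round(4),s.fun.round(1))
```

```text
[0.4753 0.1702 0.135 ] [-3.1409e+00  8.0000e-04 -1.8735e+00] [-1.1 -0.   0.7]
ring_a 0.74 [5.2, 157.3, 10.5, 58.6]
ring_a 0.68 [188.6, 413.1, 22.1, 56.8]
ring_a 0.67 [19.4, 379.2, 38.8, 41.1]
cork_mat 0.76 [325.6, 236.1, 144.4, 140.8]
[ 2.4425 -0.1894 -2.4155] [ -1.3  35.3   1.3 -12.8]
[0.5342 0.112  0.1166] [ 3.000e-01 -1.300e+00  2.019e+02  1.268e+02 -1.023e+02 -3.230e+01
 -6.710e+01 -1.000e-01]
[0.641  0.0699] [-58.9 -20.7  65.8  29.7]
[0.6396 0.0702] [-59.4 -21.   66.3  30.2]
```

View pics/wrist2.png

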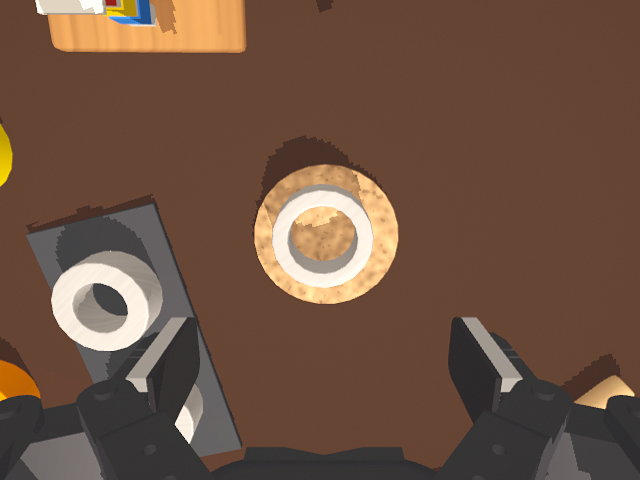

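The ring is between columns 272–373 and rows 184–288. The networks missed it, but colour segmentation will do. The foot edge is level in the picture, so the yaw is aligned.

Run:
```python
from fit import *
C=cam("wrist"); im=cv2.imread("pics/wrist2.png")
hsv=cv2.cvtColor(im,cv2.COLOR_BGR2HSV); m=((hsv[...,1]<60)&(hsv[...,2]>90)).astype(np.uint8)
m[:,:230]=0;m[:,410:]=0;m[:150]=0;m[310:]=0
n,l,s,_=cv2.connectedComponentsWithStats(m); k=1+np.argmax(s[1:,4]); x,y,w,h,_=s[k]; print(x,y,w,h)
w1=np.load("w1.npz"); b=[x+w/2,y+h/2,w,h]; o=[(*C,b)]
q,r=fitring(o,[.475,.17,.005]);print(q.round(4),r.round(1))
im1=cv2.imread("pics/wrist1.png");hsv=cv2.cvtColor(im1,cv2.COLOR_BGR2HSV); m=((hsv[...,1]<60)&(hsv[...,2]>90)).astype(np.uint8)
m[:,:280]=0;m[:,400:]=0;m[:240]=0;m[350:]=0
n,l,s,_=cv2.connectedComponentsWithStats(m); k=1+np.argmax(s[1:,4]); x,y,w,h,_=s[k]; print(x,y,w,h)
q,r=fitring(o+[(w1["K"],w1["P"],[x+w/2,y+h/2,w,h])],[.475,.17,.005]);print(q.round(4),r.round(1))
s=least_squares(lambda q:rbox(*C,*q,.005)-rb(b),[.475,.17]); print(s.x.round(4),s.fun.round(1))
ob=get_obs();d=q-ob["ee_pos"];Rt=R.from_euler("xyz",ob["tcp_rot"]).as_matrix();print("tool delta",(Rt.T@d).round(4))
```

```text
272 184 102 104
[0.4754 0.1705 0.002 ] [ 0.2 -0.2 -0.2  0.2]
307 259 66 69
[0.4754 0.1707 0.002 ] [ 0.3  0.  -0.1  0.4 -0.3 -1.2  0.2  0.1]
[0.4752 0.1697] [-0.4 -0.7  0.4  0.8]
tool delta [-5.00e-04  1.00e-04  1.33e-01]
```

>>> {"op": "send_rows", "data": {
  "rows": [
    [0,0,0.8,0,0,0],
    [0,0,0.8,0,0,0],
    [0,0,0.8,0,0,0],
    [0,0,0.5,0,0,0],
    [0,0,0.13,0,0,0],
    [0,0,0,0,0,0],
    [0,0,0,0,0,0]
  ]
}}

```text
time_s: 4.55
ee_pos: [0.4759, 0.1706, 0.0145]
tcp_rot: [-3.14, 0.002, -1.875]
ft_force: [0.0, -0.4, -0.1]
opening: 0.0854
grasp_force: 0.0
```

>>> {"op": "send_rows", "data": {
  "rows": [
    [0,0,0,0,0,0],
    [0,0,0,0,0,0],
    [0,0,0,0,0,0],
    [0,0,0,0,0,0],
    [0,0,0,0,0,0],
    [0,0,0,0,0,0],
    [0,0,0,0,0,0]
  ],
  "jaw": 0.5,
  "grip_force": 60
}}

```text
time_s: 5.25
ee_pos: [0.4758, 0.1705, 0.0153]
tcp_rot: [-3.14, 0.002, -1.875]
ft_force: [-2.2, -0.4, 8.9]
opening: 0.0598
grasp_force: 63.6
```

>>> {"op": "send_rows", "data": {
  "rows": [
    [0,0,-0.3,0,0,0],
    [0,0,-0.8,0,0,0],
    [0,0,-0.8,0,0,0],
    [0,0,-0.8,0,0,0],
    [0,0,-0.8,0,0,0],
    [0,0,0,0,0,0],
    [0,0,0,0,0,0]
  ]
}}

```text
time_s: 5.95
ee_pos: [0.4747, 0.1701, 0.1543]
tcp_rot: [-3.141, 0.002, -1.876]
ft_force: [-0.3, -0.7, -1.2]
opening: 0.0596
grasp_force: 65.5
```

Run:
```python
from fit import *
C=cam("wrist"); im=read_camera("wrist")[:,:,::-1]; cv2.imwrite("pics/wrist3.png",im)
for r in regions_of("ring_a","wrist")[:3]: print(r["conf"],r["box"])
ob=get_obs();Rt=R.from_euler("xyz",ob["tcp_rot"]).as_matrix();print(ob["ee_pos"],ob["opening"],ob["ft_force"])
# predicted gauge target
d=np.array([.5147,-.0371,ob["ee_pos"][2]])-ob["ee_pos"];print("tool delta to axis",(Rt.T@d).round(4)/.04)
# tip in wrist2 none; predicted image of ring if centred
c=ob["ee_pos"]-np.array([0,0,.0095]); print(rbox(*C,*c))
```

```text
0.94 [29.3, 389.8, 58.6, 88.9]
0.92 [148.2, 369.5, 46.9, 30.7]
0.71 [120.7, 289.8, 106.2, 93.3]
[0.47396857 0.16946324 0.15244586] 0.05934138648849314 [-0.26769007  0.06239777 -1.62081994]
tool delta to axis [ 4.6200e+00 -2.5225e+00  2.5000e-03]
[231.84310295 230.48632919 416.31142445 416.79939572]
```

View pics/wrist3.png

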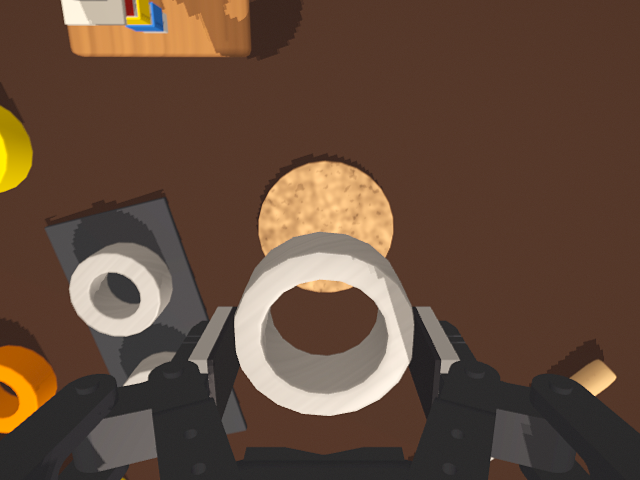

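The ring hangs level in the pads, spanning columns 234–414 and rows 232–415. That matches the prediction for a centred ring. I'll carry it over the gauge.

>>> {"op": "send_rows", "data": {
  "rows": [
    [0.77,-0.42,0,0,0,0],
    [0.77,-0.42,0,0,0,0],
    [0.77,-0.42,0,0,0,0],
    [0.77,-0.42,0,0,0,0],
    [0.77,-0.42,0,0,0,0],
    [0.77,-0.42,0,0,0,0],
    [0,0,0,0,0,0],
    [0,0,0,0,0,0],
    [0,0,0,0,0,0]
  ]
}}

```text
time_s: 6.95
ee_pos: [0.5151, -0.0361, 0.1524]
tcp_rot: [3.14, -0.001, -1.875]
ft_force: [-0.2, 0.1, -1.2]
opening: 0.0596
grasp_force: 65.5
```

Run:
```python
from fit import *
C=cam("wrist"); im=read_camera("wrist")[:,:,::-1]
ob=get_obs();Rt=R.from_euler("xyz",ob["tcp_rot"]).as_matrix();print(ob["ee_pos"].round(4),ob["tcp_rot"].round(4))
d=np.array([.5147,-.0371,ob["ee_pos"][2]])-ob["ee_pos"];print("tool delta to axis",(Rt.T@d).round(4))
print("tip px pred",proj(*C,np.array([.5147,-.0371,.112])))
S=cam("scene");D=cam("side");s=read_camera("scene")[:,:,::-1];t=read_camera("side")[:,:,::-1]
for n,Q in(("scene",S),("side",D)):
    print(n,"tip",proj(*Q,np.array([.5147,-.0371,.112])).round(1),"ring underside c",proj(*Q,ob["ee_pos"]-[0,0,.011]).round(1))
a=im[200:440,200:440]; 
f=lambda c:cv2.resize(c,(400,400),interpolation=cv2.INTER_CUBIC)
cv2.imwrite("pics/m3.png",np.hstack([f(a),f(s[180:280,230:330])]))
```

```text
[ 0.5153 -0.0358  0.1527] [ 3.1403e+00 -6.0000e-04 -1.8742e+00]
tool delta to axis [0.0014 0.0002 0.    ]
tip px pred [322.85326539 278.88585404]
scene tip [276.9 230.2] ring underside c [276.4 221.8]
side tip [314.1 256.6] ring underside c [313.9 248.1]
```

View pics/m3.png

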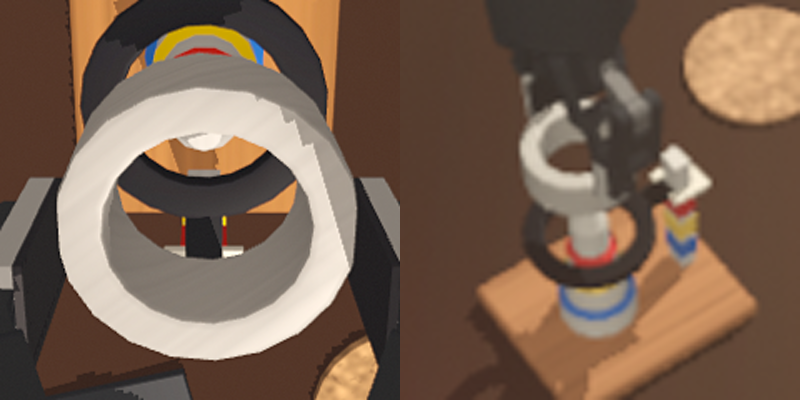

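The tip shows through the bore where predicted, at about (324,281) in the wrist picture. The ring is over the axis, so I start down with a small correction.

>>> {"op": "send_rows", "data": {
  "rows": [
    [0.03,0,0.2,0,0,0],
    [0,0,0.3,0,0,0],
    [0,0,0.3,0,0,0],
    [0,0,0.2,0,0,0],
    [0,0,0.2,0,0,0],
    [0,0,0,0,0,0],
    [0,0,0,0,0,0]
  ]
}}

```text
time_s: 7.8
ee_pos: [0.5155, -0.0377, 0.1052]
tcp_rot: [3.141, -0.0, -1.875]
ft_force: [-0.3, -0.2, -0.6]
opening: 0.0598
grasp_force: 65.5
```

>>> {"op": "send_rows", "data": {
  "rows": [
    [0,0,0.15,0,0,0],
    [0,0,0.15,0,0,0],
    [0,0,0.1,0,0,0],
    [0,0,0,0,0,0],
    [0,0,0,0,0,0]
  ]
}}

```text
time_s: 8.3
ee_pos: [0.5153, -0.0376, 0.0891]
tcp_rot: [3.141, -0.0, -1.875]
ft_force: [0.2, -0.5, -0.5]
opening: 0.0597
grasp_force: 65.6
```

>>> {"op": "send_rows", "data": {
  "rows": [
    [0,0,0.1,0,0,0],
    [0,0,0.1,0,0,0],
    [0,0,0.1,0,0,0]
  ]
}}

```text
time_s: 8.6
ee_pos: [0.5153, -0.0376, 0.0771]
tcp_rot: [3.142, 0.0, -1.875]
ft_force: [-0.4, 0.3, 2.0]
opening: 0.0593
grasp_force: 65.9
```

Run:
```python
from fit import *
ob=get_obs();print(ob["ee_pos"].round(4),ob["ft_force"].round(1),ob["ft_torque"].round(2))
S=cam("scene");s=read_camera("scene")[:,:,::-1];t=read_camera("side")[:,:,::-1];w=read_camera("wrist")[:,:,::-1]
f=lambda c:cv2.resize(c,(400,400),interpolation=cv2.INTER_CUBIC)
cv2.imwrite("pics/m4.png",np.hstack([f(t[215:305,270:360]),f(s[190:290,230:330])]))
cv2.imwrite("pics/w4.png",w)
```

```text
[ 0.5153 -0.0376  0.0771] [-0.4  0.3  2. ] [ 0.12  0.05 -0.03]
```

View pics/m4.png

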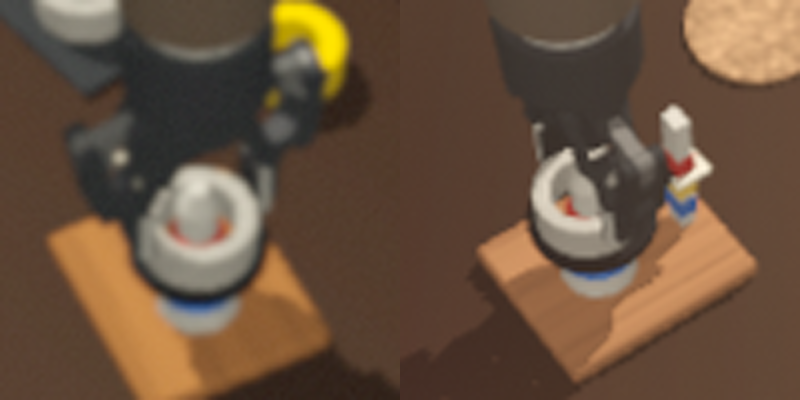

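The ring surrounds the mandrel and is pushing the collar. The tab is now near the red/yellow boundary of the mast. I continue down.

>>> {"op": "send_rows", "data": {
  "rows": [
    [0,0,0.1,0,0,0],
    [0,0,0.1,0,0,0],
    [0,0,0.1,0,0,0],
    [0,0,0.1,0,0,0],
    [0,0,0.1,0,0,0]
  ]
}}

```text
time_s: 9.25
ee_pos: [0.5151, -0.0377, 0.0569]
tcp_rot: [3.141, -0.0, -1.875]
ft_force: [-2.6, -0.4, 3.1]
opening: 0.0591
grasp_force: 66.0
```

>>> {"op": "send_rows", "data": {
  "rows": [
    [0,0,0.05,0,0,0],
    [0,0,0.05,0,0,0],
    [0,0,0.05,0,0,0]
  ]
}}

```text
time_s: 9.55
ee_pos: [0.5151, -0.0377, 0.0511]
tcp_rot: [3.141, -0.0, -1.875]
ft_force: [-2.4, 0.4, 2.8]
opening: 0.0596
grasp_force: 65.9
```

>>> {"op": "send_rows", "data": {
  "rows": [
    [0,0.015,0.04,0,0,0],
    [0,0,0.04,0,0,0]
  ]
}}

```text
time_s: 9.75
ee_pos: [0.5151, -0.0376, 0.0482]
tcp_rot: [-3.141, 0.0, -1.875]
ft_force: [-1.2, -1.4, 3.0]
opening: 0.0594
grasp_force: 65.9
```

>>> {"op": "send_rows", "data": {
  "rows": [
    [0,0,0.03,0,0,0],
    [0,0,0.02,0,0,0]
  ]
}}

```text
time_s: 9.95
ee_pos: [0.5151, -0.0376, 0.0461]
tcp_rot: [-3.141, 0.0, -1.875]
ft_force: [-0.1, -1.8, 2.4]
opening: 0.0593
grasp_force: 65.9
```

>>> {"op": "send_rows", "data": {
  "rows": [
    [0,0,0.02,0,0,0],
    [0,0,0.02,0,0,0]
  ]
}}

```text
time_s: 10.15
ee_pos: [0.5153, -0.0374, 0.0449]
tcp_rot: [-3.141, 0.0, -1.875]
ft_force: [-2.1, -1.1, 6.3]
opening: 0.0596
grasp_force: 66.3
```

>>> {"op": "send_rows", "data": {
  "rows": [
    [0,0,0.02,0,0,0],
    [0,0,0,0,0,0]
  ]
}}

```text
time_s: 10.35
ee_pos: [0.5155, -0.0372, 0.0444]
tcp_rot: [-3.14, 0.001, -1.875]
ft_force: [-1.0, 0.8, 6.5]
opening: 0.0594
grasp_force: 66.2
```

>>> {"op": "send_rows", "data": {
  "rows": [
    [0,0,0.02,0,0,0],
    [0,0,0,0,0,0]
  ]
}}

```text
time_s: 10.55
ee_pos: [0.5156, -0.0371, 0.044]
tcp_rot: [-3.14, 0.001, -1.874]
ft_force: [-2.0, -0.4, 7.9]
opening: 0.0595
grasp_force: 66.5
```

>>> {"op": "send_rows", "data": {
  "rows": [
    [0,0,0.01,0,0,0],
    [0,0,0,0,0,0]
  ]
}}

```text
time_s: 10.75
ee_pos: [0.5157, -0.0371, 0.0439]
tcp_rot: [-3.14, 0.001, -1.874]
ft_force: [-1.4, -0.2, 10.6]
opening: 0.0591
grasp_force: 66.7
```

>>> {"op": "send_rows", "data": {
  "rows": [
    [0,0,0.02,0,0,0],
    [0,0,0,0,0,0]
  ]
}}

```text
time_s: 10.95
ee_pos: [0.5158, -0.0372, 0.0435]
tcp_rot: [-3.139, 0.001, -1.874]
ft_force: [-3.5, 0.2, 13.0]
opening: 0.0591
grasp_force: 67.0
```

>>> {"op": "send_rows", "data": {
  "rows": [
    [0,0,0.015,0,0,0],
    [0,0,0,0,0,0]
  ]
}}

```text
time_s: 11.15
ee_pos: [0.5158, -0.0372, 0.0434]
tcp_rot: [-3.139, 0.001, -1.874]
ft_force: [-3.7, 0.1, 15.7]
opening: 0.0595
grasp_force: 67.3
```

>>> {"op": "send_rows", "data": {
  "rows": [
    [0,0,0.012,0,0,0],
    [0,0,0,0,0,0],
    [0,0,0,0,0,0],
    [0,0,0,0,0,0],
    [0,0,0,0,0,0]
  ]
}}

```text
time_s: 11.65
ee_pos: [0.5158, -0.0373, 0.0433]
tcp_rot: [-3.139, 0.001, -1.874]
ft_force: [-4.5, -0.4, 19.5]
opening: 0.0595
grasp_force: 67.6
```

Run:
```python
from fit import *
ob=get_obs();print(ob["ee_pos"].round(4),ob["ft_force"].round(1),ob["ft_torque"].round(2))
s=read_camera("scene")[:,:,::-1];t=read_camera("side")[:,:,::-1];w=read_camera("wrist")[:,:,::-1]
f=lambda c:cv2.resize(c,(400,400),interpolation=cv2.INTER_CUBIC)
cv2.imwrite("pics/m5.png",np.vstack([np.hstack([f(t[225:305,275:355]),f(s[200:280,240:320])])]))
cv2.imwrite("pics/w5.png",w)
```

```text
[ 0.5158 -0.0373  0.0433] [-4.5 -0.4 19.5] [0.13 1.56 0.01]
```

View pics/m5.png

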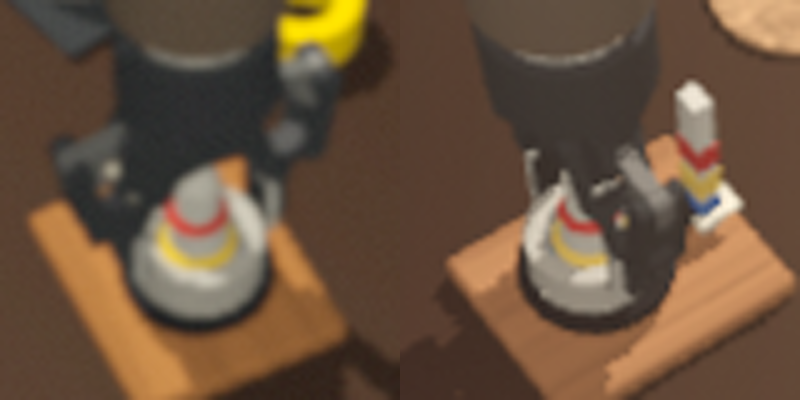

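The tab sits at the blue band, so the ring has reached the blue step. There is a side force and a moment, so I'll ease it sideways to make sure it is fully seated.

>>> {"op": "send_rows", "data": {
  "rows": [
    [0,0.02,-0.01,0,0,0],
    [0,0,0,0,0,0],
    [0,0,0,0,0,0]
  ]
}}

```text
time_s: 12.1
ee_pos: [0.5158, -0.0369, 0.0433]
tcp_rot: [-3.138, 0.001, -1.874]
ft_force: [-2.4, -0.5, 13.7]
opening: 0.0596
grasp_force: 67.0
```

Run:
```python
from fit import *
ob=get_obs();print(ob["ee_pos"].round(5),ob["ft_force"].round(1),ob["ft_torque"].round(2))
```

```text
[ 0.51581 -0.03691  0.04327] [-2.4 -0.5 13.7] [-0.13  0.79 -0.05]
```

>>> {"op": "send_rows", "data": {
  "rows": [
    [0,0.02,0,0,0,0],
    [0,0,0,0,0,0],
    [0,0,0,0,0,0]
  ]
}}

```text
time_s: 12.4
ee_pos: [0.5158, -0.0368, 0.0433]
tcp_rot: [-3.136, 0.002, -1.874]
ft_force: [-0.3, -2.3, 12.0]
opening: 0.0594
grasp_force: 66.8
```

>>> {"op": "send_rows", "data": {
  "rows": [
    [0,0.01,0.01,0,0,0],
    [0,0,0,0,0,0],
    [0,0,0,0,0,0]
  ]
}}

```text
time_s: 12.7
ee_pos: [0.5158, -0.0367, 0.0432]
tcp_rot: [-3.136, 0.002, -1.873]
ft_force: [-0.5, -2.4, 14.6]
opening: 0.0597
grasp_force: 67.1
```

Run:
```python
from fit import *
ob=get_obs();print(ob["ee_pos"].round(5),ob["ft_force"].round(1),ob["ft_torque"].round(2))
```

```text
[ 0.51576 -0.03674  0.04324] [-0.5 -2.4 14.6] [-0.65  0.34  0.04]
```

>>> {"op": "send_rows", "data": {
  "rows": [
    [0,0,0.01,0,0,0],
    [0,0,0,0,0,0],
    [0,0,0,0,0,0],
    [0,0,0,0,0,0],
    [0,0,0,0,0,0],
    [0,0,0,0,0,0]
  ]
}}

```text
time_s: 13.3
ee_pos: [0.5158, -0.0368, 0.0432]
tcp_rot: [-3.135, 0.002, -1.873]
ft_force: [-1.8, -2.4, 17.8]
opening: 0.0593
grasp_force: 67.4
```

Run:
```python
from fit import *
t=read_camera("scene");S=cam("scene");D=cam("side");u=read_camera("side")
hsv=cv2.cvtColor(t,cv2.COLOR_RGB2HSV)
a=-.305;ax=np.array([.5158,-.0371])
for n,C in(("scene",S),("side",D)):
    print(n,[ (z,proj(*C,np.array([ax[0]-np.sin(a)*.06,ax[1]+np.cos(a)*.06,z])).round(1).tolist()) for z in(.11,.0335,.0545)])
cv2.imwrite("pics/m6.png",cv2.resize(t[200:260,280:340],(600,600),interpolation=cv2.INTER_CUBIC)[:,:,::-1])
```

```text
scene [(0.11, [299.5, 218.3]), (0.0335, [300.9, 238.1]), (0.0545, [300.5, 232.8])]
side [(0.11, [303.0, 239.0]), (0.0335, [303.5, 258.9]), (0.0545, [303.3, 253.6])]
```

View pics/m6.png

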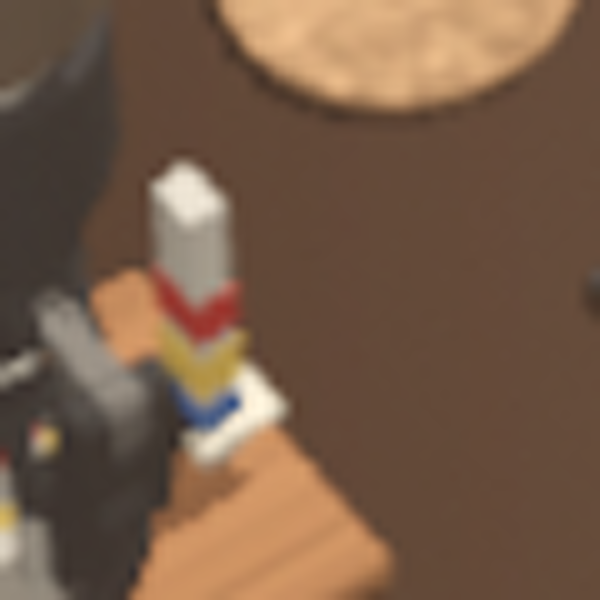

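The tab is at the bottom of the blue band, at crop (235,420), so the ring is on the blue step. It was pressed at about 18–19 N. I lift straight off, undoing the sideways preload.

>>> {"op": "send_rows", "data": {
  "rows": [
    [0,-0.04,-0.03,0,0,0],
    [0,-0.02,-0.05,0,0,0],
    [0,0,-0.1,0,0,0],
    [0,0,-0.2,0,0,0],
    [0,0,-0.3,0,0,0],
    [0,0,-0.4,0,0,0],
    [0,0,-0.5,0,0,0],
    [0,0,-0.6,0,0,0],
    [0,0,-0.65,0,0,0],
    [0,0,-0.1,0,0,0]
  ]
}}

```text
time_s: 14.4
ee_pos: [0.517, -0.0375, 0.1613]
tcp_rot: [-3.135, 0.003, -1.875]
ft_force: [0.4, -1.0, -0.1]
opening: 0.0593
grasp_force: 65.5
```

Run:
```python
from fit import *
C=cam("wrist");w=read_camera("wrist")[:,:,::-1]; ob=get_obs();Rt=R.from_euler("xyz",ob["tcp_rot"]).as_matrix()
print(ob["ee_pos"].round(4),ob["tcp_rot"].round(4),ob["ft_force"].round(1))
d=np.array([.538,-.2535,ob["ee_pos"][2]])-ob["ee_pos"];print("to blue, units",((Rt.T@d)/.04).round(3))
c=ob["ee_pos"]-np.array([0,0,.0105]); print(rbox(*C,*c).round())
s=read_camera("scene")[:,:,::-1]
cv2.imwrite("pics/m7.png",np.hstack([cv2.resize(w,(533,400)),cv2.resize(s[190:280,240:300],(267,400))]))
S=cam("scene");D=cam("side")
read_camera("side")
for l in ("coaster_blue",):
    for n,Q in(("scene",S),("side",D)):
        for r in regions_of(l,n)[:3]: print(n,round(r["conf"],2),np.round(r["box"]),onz(*Q,*r["box"][:2],.004).round(4))
```

```text
[ 0.5163 -0.0375  0.1601] [-3.1371e+00  2.3000e-03 -1.8752e+00] [ 0.5 -0.1 -2.4]
to blue, units [ 4.990e+00 -2.137e+00 -2.000e-03]
[233. 232. 416. 418.]
scene 0.81 [226. 328.  38.  42.] [ 0.5354 -0.2503  0.004 ]
scene 0.59 [378. 215.  74.  67.] [0.6329 0.2058 0.004 ]
side 0.62 [384. 334.  45.  41.] [ 0.5314 -0.2483  0.004 ]
side 0.53 [231. 154.  19.  31.] [0.6661 0.47   0.004 ]
```

View pics/m7.png

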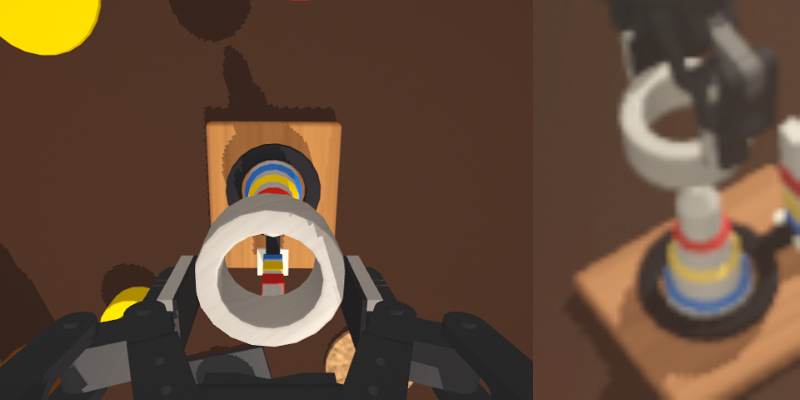

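The ring is off, and the collar stayed at the blue step with the tab low on the mast. I've now viewed 12 pictures against the limit of 10, so I'll work from numbers only from here. I go towards the blue coaster and refine its position from the wrist camera.

>>> {"op": "send_rows", "data": {
  "rows": [
    [0.72,-0.31,0,0,0,0],
    [0.72,-0.31,0,0,0,0],
    [0.72,-0.31,0,0,0,0],
    [0.72,-0.31,0,0,0,0],
    [0.72,-0.31,0,0,0,0],
    [0,0,0,0,0,0],
    [0,0,0,0,0,0]
  ]
}}

```text
time_s: 15.35
ee_pos: [0.5302, -0.1939, 0.1558]
tcp_rot: [3.138, -0.0, -1.877]
ft_force: [0.0, 0.4, -2.6]
opening: 0.0596
grasp_force: 65.5
```

Run:
```python
from fit import *
C=cam("wrist");w=read_camera("wrist"); ob=get_obs();Rt=R.from_euler("xyz",ob["tcp_rot"]).as_matrix()
print(ob["ee_pos"].round(4),ob["tcp_rot"].round(4),ob["ft_force"].round(1))
h=cv2.cvtColor(w,cv2.COLOR_RGB2HSV); m=((h[...,0]>100)&(h[...,0]<125)&(h[...,1]>120)&(h[...,2]>60)).astype(np.uint8)
n,l,s,c=cv2.connectedComponentsWithStats(m)
for k in np.argsort(-s[1:,4])[:2]+1:
    x,y,ww,hh,a=s[k]; print(x,y,ww,hh,a)
    pts=np.argwhere(l==k)[:,::-1]; hull=cv2.convexHull(pts.astype(np.int32))[:,0]
    W=np.array([onz(*C,u,v,.005)[:2] for u,v in hull]); (cx,cy),r=cv2.minEnclosingCircle(W.astype(np.float32)); print("c",cx,cy,"r",r)
    d=np.array([cx,cy,ob["ee_pos"][2]])-ob["ee_pos"];print("units",((Rt.T@d)/.04).round(3))
```

```text
[ 0.5304 -0.1933  0.1562] [ 3.1389e+00 -2.0000e-04 -1.8759e+00] [ 0.   0.7 -1.8]
219 77 142 145 16162
c 0.5363438129425049 -0.24756428599357605 r 0.048125479370355606
units [ 1.249e+00 -5.490e-01 -1.000e-03]
375 396 47 43 470
c 0.5196132659912109 -0.017913008108735085 r 0.02443109080195427
units [-4.102e+00  1.574e+00  3.000e-03]
```

>>> {"op": "send_rows", "data": {
  "rows": [
    [0.63,-0.28,0,0,0,0],
    [0.62,-0.27,0.2,0,0,0],
    [0,0,0.8,0,0,0],
    [0,0,0.8,0,0,0],
    [0,0,0.8,0,0,0],
    [0,0,0.5,0,0,0],
    [0,0,0.2,0,0,0],
    [0,0,0,0,0,0],
    [0,0,0,0,0,0]
  ]
}}

```text
time_s: 16.3
ee_pos: [0.5381, -0.2475, 0.0264]
tcp_rot: [-3.14, -0.0, -1.874]
ft_force: [0.5, 0.2, -0.7]
opening: 0.0594
grasp_force: 65.5
```

>>> {"op": "send_rows", "data": {
  "rows": [
    [0,0,0.05,0,0,0],
    [0,0,0.05,0,0,0],
    [0,0,0.03,0,0,0],
    [0,0,0,0,0,0]
  ]
}}

```text
time_s: 16.7
ee_pos: [0.5371, -0.2479, 0.0204]
tcp_rot: [-3.141, 0.0, -1.875]
ft_force: [-0.3, 0.1, -1.0]
opening: 0.0595
grasp_force: 65.5
```

>>> {"op": "send_rows", "data": {
  "rows": [
    [0,0,0.05,0,0,0],
    [0,0,0.04,0,0,0],
    [0,0,0,0,0,0]
  ]
}}

```text
time_s: 17.0
ee_pos: [0.5369, -0.2478, 0.0163]
tcp_rot: [3.141, -0.0, -1.875]
ft_force: [-0.2, -0.7, -1.4]
opening: 0.0597
grasp_force: 65.5
```

>>> {"op": "send_rows", "data": {
  "rows": [
    [0,0,0.03,0,0,0],
    [0,0,0.02,0,0,0],
    [0,0,0,0,0,0]
  ]
}}

```text
time_s: 17.3
ee_pos: [0.5373, -0.2479, 0.0154]
tcp_rot: [-3.141, -0.0, -1.875]
ft_force: [-2.4, 0.3, 5.4]
opening: 0.0595
grasp_force: 66.0
```

It is down. I release and withdraw.

>>> {"op": "send_rows", "data": {
  "rows": [
    [0,0,0,0,0,0],
    [0,0,0,0,0,0],
    [0,0,0,0,0,0],
    [0,0,0,0,0,0],
    [0,0,0,0,0,0]
  ],
  "jaw": 0,
  "grip_force": 20
}}

```text
time_s: 17.8
ee_pos: [0.5372, -0.2478, 0.0145]
tcp_rot: [3.142, 0.0, -1.875]
ft_force: [0.4, 0.1, 0.1]
opening: 0.0855
grasp_force: 0.0
```

>>> {"op": "send_rows", "data": {
  "rows": [
    [0,0,-0.3,0,0,0],
    [0,0,-0.7,0,0,0],
    [0,0,-0.8,0,0,0],
    [0,0,-0.8,0,0,0],
    [0,0,-0.8,0,0,0],
    [0,0,0,0,0,0],
    [0,0,0,0,0,0]
  ]
}}

```text
time_s: 18.5
ee_pos: [0.5375, -0.2478, 0.1523]
tcp_rot: [-3.139, 0.001, -1.875]
ft_force: [-0.2, 0.7, -0.2]
opening: 0.0856
grasp_force: 0.0
```

Run:
```python
from fit import *
C=cam("wrist");w=read_camera("wrist"); ob=get_obs()
print(ob["ee_pos"].round(4),ob["opening"],ob["ft_force"].round(1))
h=cv2.cvtColor(w,cv2.COLOR_RGB2HSV); m=((h[...,1]<60)&(h[...,2]>90)).astype(np.uint8)
m[:,:200]=0;m[:,440:]=0;m[320:]=0
n,l,s,_=cv2.connectedComponentsWithStats(m);k=1+np.argmax(s[1:,4]);x,y,ww,hh,_=s[k];print(x,y,ww,hh)
q,r=fitring([(*C,[x+ww/2,y+hh/2,ww,hh])],[.537,-.248,.005]);print("ring",q.round(4),r.round(1))
m=((h[...,0]>100)&(h[...,0]<125)&(h[...,1]>120)&(h[...,2]>60)).astype(np.uint8)
p=np.argwhere(m[:320])[:,::-1];hull=cv2.convexHull(p.astype(np.int32))[:,0]
W=np.array([onz(*C,u,v,.005)[:2] for u,v in hull]);print("coaster",cv2.minEnclosingCircle(W.astype(np.float32)))
read_camera("scene")
for r in regions_of("ring_a","scene"): print(round(r["conf"],2),np.round(r["box"]))
```

```text
[ 0.5368 -0.2476  0.151 ] 0.08521238770839015 [ 0.3 -0.1 -0. ]
278 179 95 98
ring [ 0.5363 -0.2474  0.0008] [-0.1  0.1  0.1 -0.1]
coaster ((0.5360490679740906, -0.24789197742938995), 0.04814561828970909)
0.95 [445. 196.  28.  26.]
0.93 [366. 219.  22.  25.]
0.76 [419. 230.  27.  22.]
0.69 [224. 326.  28.  32.]
0.69 [356. 264.  29.  31.]
0.63 [389. 198.  26.  28.]
```

The ring is flat and centred on the blue coaster, and the gripper is clear of it.

```bash
python3 -c "
from workcell import *
print(finish_job())"
```

```text
the job is handed in; nothing more can be done
None
```

The ring stopped at the blue step (42 mm bore), was pressed home with about 18 N (peak about 21 N), and now lies flat and centred on the blue coaster with the pointer left at blue; the job is handed in at about 19 s, but I viewed 12 pictures, two over the limit of 10.

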